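# Free the rusted bolt and hook out the bearing tray

## Robot

A 6-joint arm with a two-finger parallel gripper is mounted at the origin on the work surface. World frame = base frame: x ahead of the robot, y to its left, z up, the work surface at z = 0. Lengths are in m, angles in rad, forces in N, time in s.
With the tool pointing down it reaches from about 0.4 to 0.825 m from the base axis. Payload 7 kg.
Tool frame: the origin (TCP) lies where the fingers leave the gripper's body, on its centre line; the fingertips stand 73 mm ahead of it and the grasp point (between the pads) lies 54 mm ahead of it; z points along the fingers, y is the line along which they close (so a half turn about z gives the same grasp; the last joint's range is limited). The gripper opens to 85 mm and grips with 20 to 120 N. Pads are 22 mm wide; open, the fingers measure 114 mm over their backs; the gripper's body (76 mm by 85 mm) begins 54 mm behind the grasp point. The pads swing forward as they close: fully open they stand 13 mm farther back than shut.
Start: joints at [1.467, 0.359, 0.012, 0, -1.224, -0.288], TCP at [0.258, 0.624, 0.304] pointing down, gripper open.
Joint ranges: [-3.07, 3.07], [-1.43, 2.12], [-1.02, 1.25], [-3.03, 1.67], [-3.05, -0], [-3.03, 3.03]. Speed limits (rad/s): [2.39, 2.39, 3.01, 3.14, 3.14, 3.14].

## Interface

Orientations are given as [roll, pitch, yaw] about the fixed x, y, z axes, in that order (R = Rz(yaw) Ry(pitch) Rx(roll)).
In Python, from workcell import read_state, get_image, hand_in gives the robot as it stands. The module is installed in compiled form; this text tells all that it offers.
- The arm moves only by the tool play_rows, never from a script. Its argument "increments" is a list of rows, each a list of 5 numbers: the shift along the tool's x, y, z in mm, then the turn about the tool's z in degrees, then the opening, from 0 (shut) to 1 (fully open). In form: [[x, y, z, yaw, jaw], ...]. A call has 1 to 8 rows; each row shifts and turns the commanded pose from where the row before left it, along the tool's axes as they then stand; what a row does not reach is not made up. A row lasts 1/12 s, in which the tool goes at most 41.7 mm and 7.16 degrees, less where a joint would pass 70% of its speed; a pose out of reach is approached as far as the arm can. A call with a gripper value outside its range is refused whole. The fingers move at their own pace and stop on an object; "newtons" is the grip in N (left out, the last holds). Time passes only in rows, so rows that do not move let the fingers close. It gives the time, the measured TCP pose, the force, the opening and the grip force at its end, in the units of the state.
- read_state(): the state, without advancing time (a new reading comes with each control period).
- get_image(name): name is "scene" or "top" or "wrist"; returns a dict with "frame" (420x560x3 uint8, blue, green, red), "K" (3x3 intrinsics, pixels), "xyz" and "orientation" of the camera in the world; the wrist camera has in their place "mount" (4x4, takes a point from camera to tool coordinates, whose origin is the TCP and whose axes are the flange's). Camera axes: x right, y up, looking along -z (the intrinsics and any distortion apply to the point x, -y, -z); pixel columns grow to the right and rows downward; lengths in m; the calibration is good to about 2 mm. A picture is of the moment at which its call begins: read the wrist's pose just before it. There is no depth.
- hand_in(): hands the job in; it is judged then, once.
The state is a dict: "t": time; "qpos": joint angles; "dq": joint speeds; "tau": joint torques, N m; "tcp_pos": TCP position; "tcp_rot": TCP orientation; "force": force on the tool from outside, world axes, zero at the start; "ft_torque": the same for the moment, N m; "opening": opening from 0.0 (shut) to 1.0 (fully open); "finger_force": force on a finger pad.
Only numpy, scipy, OpenCV 4.12 (cv2) and the standard library are available. Lean on these libraries where they do the work, as an engineer would, in place of code of your own. Each camera call takes 0.05 s, during which the arm holds its last target. There are 200 camera calls.

## Task

The bearing tray of the low steel chest is locked by a rusted slide bolt: work the bolt with short back-and-forth strokes, pushing it back home each time it stalls, until it runs, and draw it fully open. Then take the pull hook, put its bent end into the finger hole of the tray's tab and pull the tray out to its stop with the hook, keeping the fingers off the tray. Lay the hook down on the bench, and leave the gear, the bearing and the can where they stand.

Things in the scene. Friction and masses are not known exactly. Their poses are not given: they have to be found in the camera images.
- chest: Low grey steel chest fixed to the bench, 200 (x) by 260 (y) by 85 mm high. Origin: centre of its underside. Its front face is the plane x = -100 mm in its frame, looking to its -x, towards the robot; z is up. The tray front fills the face from y = -84 to +74 mm; the bolt sits on the post left of it (+y).
- bolt (a joint): Bolt travel in m along the chest's +y: about 0.003 = home across the tray front, 0.055 = fully open; the tray is free from 0.041. Starts near 0.013, drags with 5 N. Rust stops it hard between 0.021 and 0.033; pulling harder does not help. Each time it is drawn to the stall (10 to 18 N) and pushed home (below 0.005), the next stall lies about 3 mm further; after 2 to 4 such strokes it runs free to 0.055.
- knob_top (a point): Centre of the top of the bolt's knob, an upright rusty cylinder 16 mm thick. Its top is 130 mm above the bench, 45 mm above the chest's top, and 12 mm before the chest's front face. It rises 60 mm from the bolt's axis (12 mm rod along the chest's y) and moves with the bolt; at bolt = 0 it would be at chest y = +85 mm. Grasp it from above, fingers on its two y sides, tips above the chest's top.
- tray (a joint): Travel in m of the tray out of the chest along the chest's -x: 0 = shut, 0.100 = at its stop. Drags with about 4 N. It has no more than 6 mm of play while the bolt bars it.
- tray_hole (a point): Centre of the finger hole in the tray's pull tab, at the tab's upper face, 45 mm above the bench. The tab is a level steel plate 4 mm thick, 46 mm wide, standing out 48 mm before the tray front; the hole goes vertically through it, 24 mm (chest x) by 26 mm (chest y), centred 28 mm before the tray front. Free space below. Moves with the tray.
- hook: Loose pull hook, 0.14 kg, standing on its handle. Origin: centre of the handle's underside; x runs to the bent end, z up. Wooden handle 80 (x) by 26 (y) by 40 mm high. From its front an 8 mm steel rod runs along +x, axis 28 mm above the underside, to x = 95 mm and there bends down, ending 3 mm above the underside: 21 mm hang below the rod. Balances about 15 mm ahead of the origin.
- hook_tip (a point): Lower end of the hook's bent end, at (95, 0, 3) mm in the hook's frame.
- gear: Bystander: steel gear 82 mm wide, 32 mm high with its hub, lying flat. Origin: centre of its underside.
- bearing: Bystander: steel bearing ring, 72 mm wide, 18 mm high. Origin: centre of its underside.
- can: Bystander: upright can, 60 mm wide, 130 mm high. Origin: centre of its underside.
There are look-alikes about, which are no part of the job. There is more than one size of the hook; the job needs the middle-sized.

How it is judged:
By the outcome, as a careful person would: the job done as asked, in the order asked, and still so for the second after the job is handed in, with the robot touching nothing.
It also fails if it takes over 72 s, if anything falls off the work surface, if the arm or the gripper's body presses on something with over 40 N, if the wrist force passes 120 N, or if a joint passes its speed limit or range.

## Working session

There is one attempt and no reset: what is moved stays moved. The work goes in short steps, Python scripts to look and compute and a tool call to move; the robot and the scene stay as the last step left them, time stands still between calls to the robot, and variables do not carry over. Pictures are saved under pics/ and viewed, at most 10 in all, crops included, and the job is handed in when it is done.

Besides the shell and the picture viewer there is one more tool, called after "Call:" as name(argument=value, ...) on one line, values as JSON. play_rows: Moves the arm, as the interface text tells. Its arguments: {"type":"object","properties":{"increments":{"type":"array","items":{"type":"array","items":{"type":"number"}}},"newtons":{"type":"number"}},"required":["increments"]}

```bash
mkdir -p pics
cat > h.py <<'E'
import numpy as np, cv2
from scipy.spatial.transform import Rotation as R
from workcell import read_state, get_image, hand_in
def cam(name):
    s=read_state(); g=get_image(name)
    if name=='wrist':
        T=np.eye(4); T[:3,:3]=R.from_euler('xyz',s['tcp_rot']).as_matrix(); T[:3,3]=s['tcp_pos']
        M=T@np.array(g['mount'])
    else:
        M=np.eye(4); o=np.array(g['orientation'])
        M[:3,:3]=o if o.shape==(3,3) else R.from_euler('xyz',o).as_matrix(); M[:3,3]=g['xyz']
    return g['frame'],np.array(g['K']),M
def save(n,name):
    f,K,M=cam(name); cv2.imwrite(f'pics/{n}.png',f); np.savez(f'pics/{n}.npz',K=K,M=M); return f
def px(n,u,v,z):
    d=np.load(f'pics/{n}.npz'); K,M=d['K'],d['M']
    r=np.linalg.inv(K)@[u,v,1]; r=M[:3,:3]@[r[0],-r[1],-r[2]]; o=M[:3,3]
    return o+r*(z-o[2])/r[2]
def proj(n,p):
    d=np.load(f'pics/{n}.npz'); K,M=d['K'],d['M']
    c=np.linalg.inv(M)@[*p,1]; c=K@[c[0],-c[1],-c[2]]; return c[:2]/c[2]
E
python3 - <<'E'
from h import *
s=read_state(); print({k:np.round(v,3) for k,v in s.items()})
g=get_image('top'); print({k:(v if k!='frame' else v.shape) for k,v in g.items()})
a=save('top','top');b=save('scene','scene')
cv2.imwrite('pics/top_b.png',cv2.resize(a,(800,600)));cv2.imwrite('pics/scene_b.png',cv2.resize(b,(800,600)))
E
```

```text
{'t': np.float64(0.0), 'qpos': array([ 1.467,  0.359,  0.011, -0.   , -1.224, -0.288]), 'dq': array([-0.001,  0.001, -0.002,  0.   ,  0.   ,  0.   ]), 'tau': array([-0.0000e+00, -5.8332e+01,  2.9341e+01,  6.9370e+00, -6.0000e-03,
       -0.0000e+00]), 'tcp_pos': array([0.258, 0.624, 0.303]), 'tcp_rot': array([ 3.14 , -0.   , -0.392]), 'force': array([-0.761, -0.504,  0.547]), 'ft_torque': array([ 0.017,  0.023, -0.028]), 'finger_force': np.float64(0.0), 'opening': np.float64(0.999)}
{'frame': (420, 560, 3), 'K': array([[503.99291439,   0.        , 280.69273815],
       [  0.        , 503.99291439, 212.30031978],
       [  0.        ,   0.        ,   1.        ]]), 'xyz': array([3.20675883e-01, 1.88299890e-04, 1.47279697e+00]), 'orientation': array([ 0.13909408, -0.01631785, -1.58799189])}
```

View pics/top_b.png

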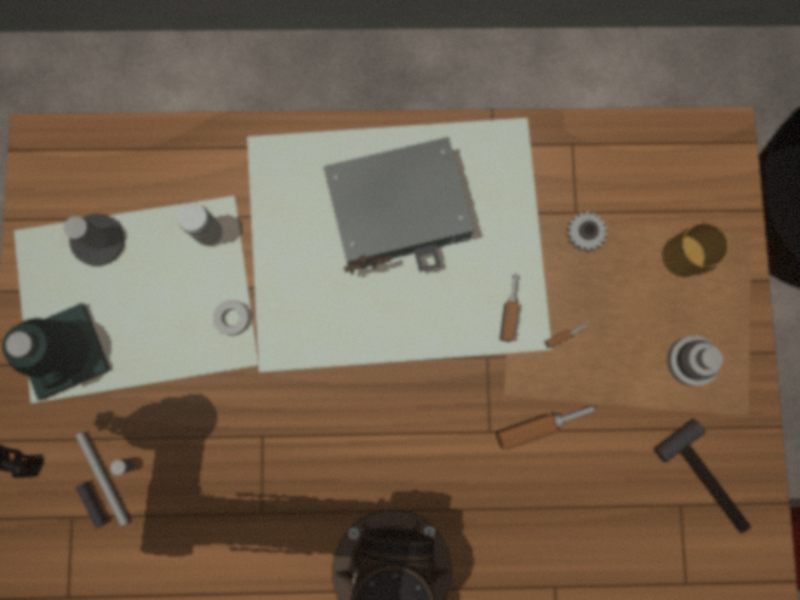

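View pics/scene_b.png

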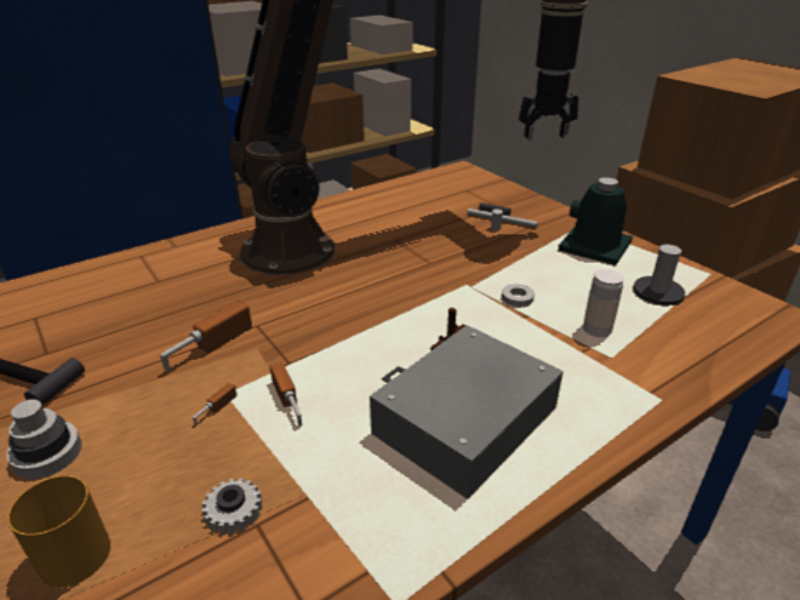

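Top view, in 800x600 pixels:
- Chest: top corners at about (325,166), (449,139), (480,238) and (348,258).
- Knob: near (352,266). Tab hole: (430,260).
- Hook look-alikes: (510,312) on the mat, (565,335) small, (545,425) large. The middle-sized one should be (510,312).

Next I'll measure them and take a close crop.

Run:
```python
from h import *
f=lambda u,v,z:np.round(px('top',u*.7,v*.7,z),3)
c=[f(*p,.085) for p in [(325,166),(449,139),(480,238),(348,258)]]
print(c,[np.linalg.norm(c[i]-c[(i+1)%4]) for i in range(4)])
print('hole',f(430,260,.045))
for a,b in [((508,341),(516,275)),((547,345),(585,326)),((499,443),(594,408))]:
    p,q=f(*a,.03),f(*b,.02); print('hook',p,q,np.linalg.norm((p-q)[:2]))
a=cv2.imread('pics/top.png'); 
x=cv2.resize(a[85:210,215:425],None,fx=3.8,fy=3.8,interpolation=cv2.INTER_CUBIC)
cv2.imwrite('pics/crop.png',x)
```

```text
[array([0.794, 0.121, 0.085]), array([ 0.847, -0.128,  0.085]), array([ 0.642, -0.184,  0.085]), array([0.606, 0.077, 0.085])] [np.float64(0.2545780823244609), np.float64(0.21251117617668955), np.float64(0.26347106102948004), np.float64(0.1930802941783548)]
hole [ 0.608 -0.087  0.045]
hook [ 0.442 -0.241  0.03 ] [ 0.579 -0.264  0.02 ] 0.1389172415505001
hook [ 0.433 -0.319  0.03 ] [ 0.471 -0.401  0.02 ] 0.09037698822156004
hook [ 0.241 -0.216  0.03 ] [ 0.306 -0.411  0.02 ] 0.20554804791094464
```

View pics/crop.png

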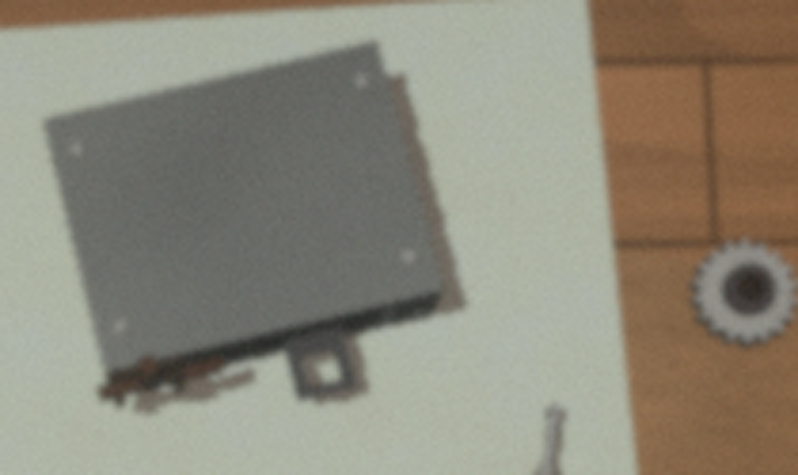

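The crop shows the chest's top corners at (45,120), (377,42), (441,295) and (112,372), with the hole at (325,370). The hook lengths are 139, 90 and 205 mm, so the one on the mat is the middle-sized one (nominal 139).

```bash
cat >> h.py <<'E'
def fit(mod,P):  # 2D rigid fit
    mod,P=np.array(mod,float),np.array(P)[:,:2]; a,b=mod.mean(0),P.mean(0)
    A,B=mod-a,P-b; th=np.arctan2((A[:,0]*B[:,1]-A[:,1]*B[:,0]).sum(),(A*B).sum())
    c,s=np.cos(th),np.sin(th); t=b-np.array([[c,-s],[s,c]])@a; return t,th
def W(t,th,p):
    c,s=np.cos(th),np.sin(th); return np.array([[c,-s],[s,c]])@p+t
def rel(p):  # tool-frame shift in mm, from now to TCP pos p
    s=read_state(); return 1e3*R.from_euler('xyz',s['tcp_rot']).as_matrix().T@(np.array(p)-s['tcp_pos'])
E
python3 - <<'E'
from h import *
f=lambda u,v,z:px('top',215+u/3.8-.4,85+v/3.8-.4,z)
c=[f(*p,.085) for p in [(45,120),(377,42),(441,295),(112,372)]]
t,th=fit([(.1,.13),(.1,-.13),(-.1,-.13),(-.1,.13)],c)
print(t,np.degrees(th),np.array(c)[:,:2]-[W(t,th,p) for p in [(.1,.13),(.1,-.13),(-.1,-.13),(-.1,.13)]])
k=W(t,th,[-.112,.098]); print('knob',k, 'hole pred y=?',W(t,th,[-.128,-.005]),f(325,370,.045))
print('yaw of tool now',np.degrees(read_state()['tcp_rot'][2]))
print(rel([*k,.28]))
print(get_image('wrist')['mount'])
E
```

```text
[ 0.72531694 -0.02420336] 12.983117514227944 [[ 8.81337967e-05 -7.74640159e-04]
 [ 2.27964952e-05  1.50133921e-03]
 [-1.82286423e-03  3.96688573e-03]
 [ 1.71193394e-03 -4.69358478e-03]]
knob [0.59416301 0.04612904] hole pred y=? [ 0.60171241 -0.05783252] [ 0.6077378  -0.08417567  0.045     ]
yaw of tool now -22.453464811582236
[531.52720018 405.14935715  23.76924913]
[[-2.41287599e-04  9.48094188e-01  3.17989547e-01  8.19147525e-02]
 [ 9.99999971e-01  2.27002429e-04  8.19772490e-05 -4.05655790e-04]
 [ 5.53775370e-06  3.17989558e-01 -9.48094215e-01 -6.97000216e-02]
 [ 0.00000000e+00  0.00000000e+00  0.00000000e+00  1.00000000e+00]]
```

Call:
play_rows(increments=[[31,24,0,0,1],[31,24,0,0,1],[31,24,0,0,1],[31,24,0,0,1],[31,24,0,0,1],[31,24,0,0,1],[31,24,0,0,1],[31,24,0,0,1]], newtons=60)

```text
t: 0.87
tcp_pos: [0.4141, 0.3499, 0.304]
tcp_rot: [-3.141, 0.0, -0.391]
force: [1.3, 0.3, 0.3]
opening: 1.002
finger_force: 0.0
```

Call:
play_rows(increments=[[31,24,3,0,1],[31,24,3,0,1],[31,24,3,0,1],[31,24,3,0,1],[31,24,3,0,1],[31,24,3,0,1],[31,24,3,0,1],[31,24,3,0,1]])

```text
t: 1.53
tcp_pos: [0.5701, 0.0776, 0.2799]
tcp_rot: [-3.141, -0.0, -0.392]
force: [-0.1, 0.8, -0.2]
opening: 0.999
finger_force: 0.0
```

Call:
play_rows(increments=[[20,14,5,0,1],[0,0,5,-7,1],[0,0,5,-7,1],[0,0,5,-7,1],[0,0,5,-7,1],[0,0,0,-7.1,1],[0,0,0,0,1],[0,0,0,0,1]])

```text
t: 2.2
tcp_pos: [0.5827, 0.0589, 0.2549]
tcp_rot: [3.142, 0.0, 0.217]
force: [0.8, 0.5, -0.6]
opening: 0.995
finger_force: 0.0
```

Run:
```python
from h import *
a=save('w1','wrist'); s=read_state(); print(s['t'],s['tcp_pos'],np.degrees(s['tcp_rot']))
print(proj('w1',[.594,.046,.13]))
cv2.imwrite('pics/w1b.png',cv2.resize(a,(800,600)))
```

```text
2.25 [0.58271531 0.05897581 0.25498129] [-1.79999971e+02 -4.72834782e-03  1.23998081e+01]
[304.66478554 218.17177103]
```

View pics/w1b.png

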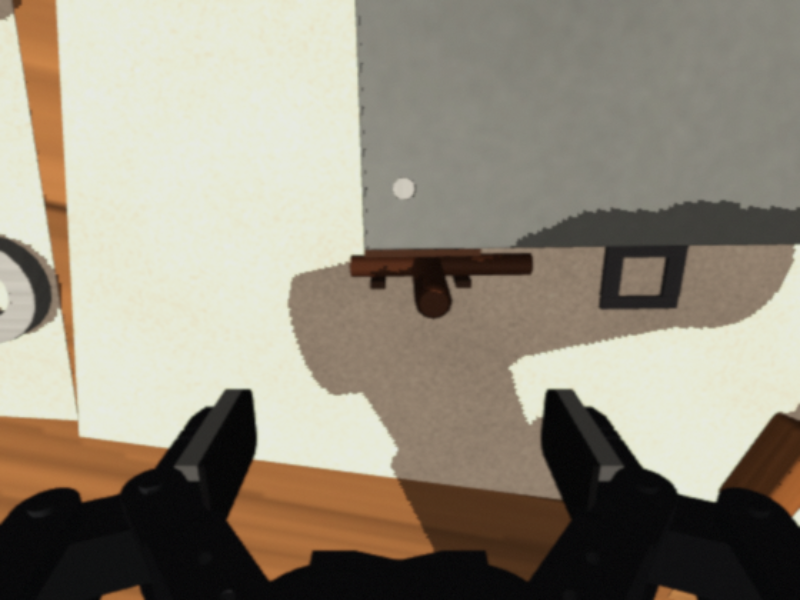

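The wrist view shows the knob top at (433,302), the chest's front-left top corner at (365,248), its front edge at (800,243), and the hole centre at (643,276).

Run:
```python
from h import *
f=lambda u,v,z:px('w1',u*.7,v*.7,z)
k=f(433,302,.13); h=f(643,276,.045); a=f(365,248,.085); b=f(790,243,.085)
d=a-b; th=np.arctan2(-d[0],d[1]); print(k,h,a,b,np.degrees(th))
c,s=np.cos(th),np.sin(th); F=lambda p:np.array([[c,s],[-s,c]])@(p-a)[:2]
print('rel to corner: knob',F(k),'hole',F(h))
print(rel([k[0],k[1],.166]))
for n in ((508,341),(516,275)): print(px('top',n[0]*.7,n[1]*.7,.03))
```

```text
[0.5979507  0.04791769 0.13      ] [ 0.61156056 -0.08060553  0.045     ] [0.60311344 0.08043277 0.085     ] [ 0.65024103 -0.1221235   0.085     ] 13.097656145088987
rel to corner: knob [-0.01239672 -0.03049928] hole [-0.02826576 -0.15876315]
[12.49812567 14.07173452 88.98231281]
[ 0.44236229 -0.24102084  0.03      ]
[ 0.57702449 -0.26249272  0.03      ]
```

Call:
play_rows(increments=[[12.5,14,0,-0.7,1],[0,0,30,0,0.8],[0,0,30,0,0.6],[0,0,29,0,0.5],[0,0,0,0,0],[0,0,0,0,0],[0,0,0,0,0],[0,0,0,0,0]], newtons=80)

```text
t: 2.92
tcp_pos: [0.5985, 0.0481, 0.1674]
tcp_rot: [3.142, -0.002, 0.232]
force: [0.9, -1.8, -4.8]
opening: 0.161
finger_force: 78.3
```

Call:
play_rows(increments=[[0,0,0,0,0],[0,0,0,0,0],[0,0,0,0,0]])

```text
t: 3.17
tcp_pos: [0.5985, 0.0481, 0.1673]
tcp_rot: [3.142, -0.002, 0.233]
force: [0.2, -2.7, 1.8]
opening: 0.163
finger_force: 79.1
```

Call:
play_rows(increments=[[0,-2,0,0,0],[0,-2,0,0,0],[0,-1,0,0,0],[0,-1,0,0,0],[0,-0.5,0,0,0]])

```text
t: 3.58
tcp_pos: [0.5971, 0.0542, 0.1673]
tcp_rot: [3.141, -0.002, 0.233]
force: [1.2, -4.7, 6.0]
opening: 0.164
finger_force: 79.7
```

Call:
play_rows(increments=[[0,-0.5,0,0,0],[0,-0.5,0,0,0],[0,0,0,0,0]])

```text
t: 3.83
tcp_pos: [0.5969, 0.0551, 0.1672]
tcp_rot: [3.141, -0.002, 0.233]
force: [1.2, -5.0, 7.1]
opening: 0.166
finger_force: 79.7
```

Call:
play_rows(increments=[[0,-0.7,0,0,0],[0,-0.7,0,0,0]])

```text
t: 4.0
tcp_pos: [0.5966, 0.0563, 0.1673]
tcp_rot: [3.141, -0.002, 0.233]
force: [0.9, -5.9, 5.2]
opening: 0.165
finger_force: 79.7
```

Call:
play_rows(increments=[[0,-0.7,0,0,0],[0,-0.7,0,0,0]])

```text
t: 4.17
tcp_pos: [0.5965, 0.0568, 0.1673]
tcp_rot: [3.139, -0.002, 0.234]
force: [4.0, -13.7, 3.8]
opening: 0.16
finger_force: 79.5
```

Call:
play_rows(increments=[[0,-0.7,0,0,0],[0,-0.7,0,0,0]])

```text
t: 4.33
tcp_pos: [0.5964, 0.0572, 0.1673]
tcp_rot: [3.138, -0.001, 0.233]
force: [6.8, -19.5, 1.6]
opening: 0.166
finger_force: 79.6
```

Call:
play_rows(increments=[[0,3,0,0,0],[0,4,0,0,0],[0,4,0,0,0],[0,4,0,0,0],[0,3,0,0,0],[0,2,0,0,0],[0,0,0,0,0]])

```text
t: 4.92
tcp_pos: [0.6002, 0.041, 0.1673]
tcp_rot: [-3.14, -0.002, 0.233]
force: [-3.2, 2.6, 8.2]
opening: 0.16
finger_force: 80.2
```

Call:
play_rows(increments=[[0,0.8,0,0,0],[0,0.8,0,0,0]])

```text
t: 5.08
tcp_pos: [0.6005, 0.0399, 0.1672]
tcp_rot: [-3.14, -0.002, 0.234]
force: [-4.6, 5.4, 8.0]
opening: 0.161
finger_force: 80.3
```

Call:
play_rows(increments=[[0,0.7,0,0,0],[0,0,0,0,0]])

```text
t: 5.25
tcp_pos: [0.6006, 0.0391, 0.1672]
tcp_rot: [-3.14, -0.002, 0.234]
force: [-3.8, 4.4, 8.8]
opening: 0.166
finger_force: 80.2
```

Bolt at about 0.0053, so I'll go on gently to the home stop.

Call:
play_rows(increments=[[0,0.8,0,0,0],[0,0.7,0,0,0]])

```text
t: 5.42
tcp_pos: [0.6009, 0.0378, 0.1672]
tcp_rot: [-3.14, -0.002, 0.234]
force: [-4.2, 5.7, 8.8]
opening: 0.164
finger_force: 80.3
```

Call:
play_rows(increments=[[0,0.8,0,0,0],[0,0.7,0,0,0]])

```text
t: 5.58
tcp_pos: [0.6011, 0.0372, 0.1672]
tcp_rot: [-3.139, -0.002, 0.233]
force: [-8.0, 12.8, 10.0]
opening: 0.165
finger_force: 80.7
```

Call:
play_rows(increments=[[0,0.7,0,0,0],[0,0.5,0,0,0]])

```text
t: 5.75
tcp_pos: [0.6012, 0.0369, 0.1672]
tcp_rot: [-3.138, -0.003, 0.234]
force: [-10.0, 16.8, 11.1]
opening: 0.162
finger_force: 80.9
```

Call:
play_rows(increments=[[0,-3,0,0,0],[0,-4,0,0,0],[0,-4,0,0,0],[0,-4,0,0,0],[0,-4,0,0,0],[0,-3,0,0,0],[0,-1,0,0,0],[0,-1,0,0,0]])

```text
t: 6.42
tcp_pos: [0.5965, 0.0568, 0.1673]
tcp_rot: [3.141, -0.002, 0.234]
force: [0.9, -6.6, 5.7]
opening: 0.163
finger_force: 80.1
```

Call:
play_rows(increments=[[0,-0.8,0,0,0],[0,-0.7,0,0,0]])

```text
t: 6.58
tcp_pos: [0.5962, 0.0582, 0.1673]
tcp_rot: [3.141, -0.002, 0.234]
force: [0.9, -6.2, 6.0]
opening: 0.162
finger_force: 80.1
```

Call:
play_rows(increments=[[0,-0.7,0,0,0],[0,0,0,0,0]])

```text
t: 6.75
tcp_pos: [0.596, 0.0589, 0.1673]
tcp_rot: [3.141, -0.002, 0.233]
force: [0.3, -5.0, 6.0]
opening: 0.167
finger_force: 80.1
```

Call:
play_rows(increments=[[0,-0.7,0,0,0],[0,-0.6,0,0,0]])

```text
t: 6.92
tcp_pos: [0.5959, 0.0596, 0.1673]
tcp_rot: [3.14, -0.002, 0.233]
force: [2.9, -10.0, 4.5]
opening: 0.163
finger_force: 80.0
```

Call:
play_rows(increments=[[0,-0.6,0,0,0],[0,0,0,0,0]])

```text
t: 7.08
tcp_pos: [0.5958, 0.0597, 0.1673]
tcp_rot: [3.139, -0.002, 0.233]
force: [3.7, -11.7, 5.3]
opening: 0.165
finger_force: 80.1
```

Call:
play_rows(increments=[[0,-0.6,0,0,0],[0,0,0,0,0]])

```text
t: 7.25
tcp_pos: [0.5958, 0.0599, 0.1673]
tcp_rot: [3.139, -0.002, 0.233]
force: [3.8, -13.5, 4.9]
opening: 0.167
finger_force: 80.1
```

Call:
play_rows(increments=[[0,3,0,0,0],[0,4,0,0,0],[0,4,0,0,0],[0,4,0,0,0],[0,4,0,0,0],[0,3,0,0,0],[0,1.5,0,0,0],[0,0.7,0,0,0]])

```text
t: 7.92
tcp_pos: [0.6006, 0.0393, 0.1673]
tcp_rot: [-3.14, -0.002, 0.233]
force: [-4.3, 5.2, 8.3]
opening: 0.165
finger_force: 80.6
```

Call:
play_rows(increments=[[0,0.7,0,0,0],[0,0,0,0,0]])

```text
t: 8.08
tcp_pos: [0.6008, 0.0387, 0.1673]
tcp_rot: [-3.14, -0.002, 0.233]
force: [-4.5, 4.6, 8.5]
opening: 0.165
finger_force: 80.6
```

Call:
play_rows(increments=[[0,1,0,0,0],[0,1,0,0,0],[0,0.6,0,0,0],[0,0,0,0,0]])

```text
t: 8.42
tcp_pos: [0.6011, 0.0372, 0.1672]
tcp_rot: [-3.139, -0.002, 0.234]
force: [-6.4, 10.0, 9.3]
opening: 0.164
finger_force: 80.8
```

Call:
play_rows(increments=[[0,-3,0,0,0],[0,-4,0,0,0],[0,-4,0,0,0],[0,-4,0,0,0],[0,-4,0,0,0],[0,-4,0,0,0],[0,-2,0,0,0],[0,-1,0,0,0]])

```text
t: 9.08
tcp_pos: [0.5957, 0.06, 0.1672]
tcp_rot: [3.141, -0.002, 0.234]
force: [0.6, -6.7, 5.3]
opening: 0.165
finger_force: 80.3
```

Call:
play_rows(increments=[[0,-0.7,0,0,0],[0,0,0,0,0]])

```text
t: 9.25
tcp_pos: [0.5956, 0.0607, 0.1673]
tcp_rot: [3.141, -0.002, 0.234]
force: [0.8, -4.2, 6.1]
opening: 0.162
finger_force: 80.3
```

Past the last stall. I'll continue in small steps, since the next one is expected near y = 0.0625.

Call:
play_rows(increments=[[0,-0.8,0,0,0],[0,-0.8,0,0,0]])

```text
t: 9.42
tcp_pos: [0.5953, 0.062, 0.1673]
tcp_rot: [3.141, -0.002, 0.233]
force: [1.5, -6.6, 6.3]
opening: 0.16
finger_force: 80.3
```

Call:
play_rows(increments=[[0,-0.7,0,0,0],[0,-0.6,0,0,0]])

```text
t: 9.58
tcp_pos: [0.5951, 0.0626, 0.1672]
tcp_rot: [3.14, -0.002, 0.234]
force: [4.1, -13.5, 4.5]
opening: 0.163
finger_force: 80.1
```

Call:
play_rows(increments=[[0,-0.6,0,0,0],[0,0,0,0,0]])

```text
t: 9.75
tcp_pos: [0.5951, 0.0628, 0.1673]
tcp_rot: [3.139, -0.002, 0.233]
force: [3.5, -12.3, 4.6]
opening: 0.164
finger_force: 80.1
```

Call:
play_rows(increments=[[0,-0.5,0,0,0],[0,0,0,0,0],[0,3,0,0,0],[0,4,0,0,0],[0,4,0,0,0],[0,4,0,0,0],[0,4,0,0,0],[0,4,0,0,0]])

```text
t: 10.42
tcp_pos: [0.5996, 0.0435, 0.1672]
tcp_rot: [-3.14, -0.002, 0.234]
force: [-4.7, 4.9, 8.2]
opening: 0.163
finger_force: 80.6
```

Call:
play_rows(increments=[[0,2,0,0,0],[0,1,0,0,0],[0,0.7,0,0,0],[0,0,0,0,0]])

```text
t: 10.75
tcp_pos: [0.6005, 0.04, 0.1672]
tcp_rot: [-3.14, -0.002, 0.233]
force: [-3.8, 3.7, 9.8]
opening: 0.162
finger_force: 80.6
```

Call:
play_rows(increments=[[0,1.5,0,0,0],[0,1.2,0,0,0],[0,1,0,0,0],[0,0.3,0,0,0],[0,0,0,0,0]])

```text
t: 11.17
tcp_pos: [0.6011, 0.0371, 0.1673]
tcp_rot: [-3.139, -0.002, 0.234]
force: [-6.2, 10.5, 9.6]
opening: 0.164
finger_force: 80.8
```

Call:
play_rows(increments=[[0,-3,0,0,0],[0,-4,0,0,0],[0,-4,0,0,0],[0,-4,0,0,0],[0,-4,0,0,0],[0,-4,0,0,0],[0,-4,0,0,0],[0,-1,0,0,0]])

```text
t: 11.83
tcp_pos: [0.5953, 0.0621, 0.1673]
tcp_rot: [3.141, -0.002, 0.234]
force: [0.9, -6.6, 6.4]
opening: 0.162
finger_force: 80.3
```

Call:
play_rows(increments=[[0,-1,0,0,0],[0,-0.7,0,0,0]])

```text
t: 12.0
tcp_pos: [0.5949, 0.0635, 0.1672]
tcp_rot: [3.141, -0.002, 0.234]
force: [1.4, -6.9, 5.5]
opening: 0.164
finger_force: 80.3
```

Call:
play_rows(increments=[[0,-0.7,0,0,0],[0,-0.6,0,0,0]])

```text
t: 12.17
tcp_pos: [0.5947, 0.0646, 0.1673]
tcp_rot: [3.141, -0.002, 0.233]
force: [1.6, -6.3, 5.4]
opening: 0.163
finger_force: 80.3
```

Call:
play_rows(increments=[[0,-0.7,0,0,0],[0,-0.7,0,0,0]])

```text
t: 12.33
tcp_pos: [0.5945, 0.0655, 0.1672]
tcp_rot: [3.14, -0.002, 0.233]
force: [3.0, -11.4, 4.4]
opening: 0.156
finger_force: 80.2
```

Call:
play_rows(increments=[[0,-0.7,0,0,0],[0,-0.5,0,0,0]])

```text
t: 12.5
tcp_pos: [0.5944, 0.0659, 0.1673]
tcp_rot: [3.139, -0.002, 0.233]
force: [5.5, -16.0, 3.4]
opening: 0.162
finger_force: 80.1
```

Call:
play_rows(increments=[[0,-0.5,0,0,0],[0,0,0,0,0]])

```text
t: 12.67
tcp_pos: [0.5943, 0.066, 0.1673]
tcp_rot: [3.139, -0.001, 0.233]
force: [5.7, -15.1, 3.6]
opening: 0.161
finger_force: 80.2
```

Call:
play_rows(increments=[[0,4,0,0,0],[0,5,0,0,0],[0,5,0,0,0],[0,5,0,0,0],[0,5,0,0,0],[0,3,0,0,0],[0,1,0,0,0],[0,0,0,0,0]])

```text
t: 13.33
tcp_pos: [0.6, 0.0418, 0.1673]
tcp_rot: [-3.14, -0.002, 0.233]
force: [-4.2, 3.3, 8.0]
opening: 0.16
finger_force: 80.6
```

Call:
play_rows(increments=[[0,1,0,0,0],[0,1,0,0,0],[0,0.8,0,0,0],[0,0.4,0,0,0],[0,0,0,0,0]])

```text
t: 13.75
tcp_pos: [0.6007, 0.0391, 0.1672]
tcp_rot: [-3.14, -0.002, 0.234]
force: [-4.7, 4.4, 9.2]
opening: 0.161
finger_force: 80.7
```

Call:
play_rows(increments=[[0,1.2,0,0,0],[0,1,0,0,0],[0,0.5,0,0,0],[0,0,0,0,0]])

```text
t: 14.08
tcp_pos: [0.6011, 0.0372, 0.1673]
tcp_rot: [-3.139, -0.002, 0.234]
force: [-5.8, 8.7, 9.1]
opening: 0.161
finger_force: 80.9
```

Call:
play_rows(increments=[[0,-4,0,0,0],[0,-5,0,0,0],[0,-5,0,0,0],[0,-5,0,0,0],[0,-5,0,0,0],[0,-4,0,0,0],[0,-1.5,0,0,0],[0,-1,0,0,0]])

```text
t: 14.75
tcp_pos: [0.5947, 0.0647, 0.1672]
tcp_rot: [3.141, -0.002, 0.234]
force: [0.0, -5.5, 6.2]
opening: 0.166
finger_force: 80.4
```

Call:
play_rows(increments=[[0,-0.8,0,0,0],[0,-0.8,0,0,0]])

```text
t: 14.92
tcp_pos: [0.5944, 0.066, 0.1672]
tcp_rot: [3.141, -0.002, 0.234]
force: [0.5, -5.6, 5.4]
opening: 0.164
finger_force: 80.4
```

Call:
play_rows(increments=[[0,-0.8,0,0,0],[0,-0.8,0,0,0]])

```text
t: 15.08
tcp_pos: [0.594, 0.0675, 0.1673]
tcp_rot: [3.141, -0.002, 0.234]
force: [1.1, -6.6, 5.9]
opening: 0.166
finger_force: 80.4
```

Call:
play_rows(increments=[[0,-1,0,0,0],[0,-1,0,0,0],[0,-1,0,0,0]])

```text
t: 15.33
tcp_pos: [0.5933, 0.0704, 0.1673]
tcp_rot: [3.141, -0.002, 0.233]
force: [0.8, -6.2, 5.8]
opening: 0.162
finger_force: 80.4
```

Call:
play_rows(increments=[[0,-3,0,0,0],[0,-3,0,0,0],[0,-3,0,0,0],[0,-3,0,0,0],[0,-3,0,0,0],[0,-1,0,0,0],[0,0,0,0,0]])

```text
t: 15.92
tcp_pos: [0.5896, 0.0865, 0.1673]
tcp_rot: [3.141, -0.002, 0.234]
force: [0.7, -2.6, 6.3]
opening: 0.164
finger_force: 80.4
```

Call:
play_rows(increments=[[0,-1,0,0,0],[0,-0.8,0,0,0],[0,-0.8,0,0,0]])

```text
t: 16.17
tcp_pos: [0.5891, 0.0885, 0.1673]
tcp_rot: [3.141, -0.002, 0.234]
force: [3.8, -10.7, 4.0]
opening: 0.162
finger_force: 80.3
```

Call:
play_rows(increments=[[0,0.8,0,0,0],[0,0,0,0,0.4],[0,0,0,0,0.5],[0,0,0,0,0.5],[0,0,-20,0,0.5],[0,0,-40,0,0.6],[0,0,-40,0,0.8],[-18,34,0,0,1]])

```text
t: 16.83
tcp_pos: [0.5837, 0.0549, 0.2738]
tcp_rot: [3.141, -0.013, 0.238]
force: [2.7, -0.6, 1.3]
opening: 0.862
finger_force: 0.0
```

Call:
play_rows(increments=[[-19,34,0,0,1],[-19,34,0,0,1],[-19,34,0,0,1],[-19,34,0,0,1],[-19,34,0,0,1],[-19,34,0,0,1],[-19,34,0,0,1],[-19,34,0,0,1]])

```text
t: 17.5
tcp_pos: [0.4929, -0.2503, 0.266]
tcp_rot: [-3.141, -0.0, 0.234]
force: [0.7, 0.9, 0.7]
opening: 0.998
finger_force: 0.0
```

Call:
play_rows(increments=[[0,0,5,5.6,1],[0,0,5,5.6,1],[0,0,0,5.6,1],[0,0,0,5.7,1],[0,0,0,0,1],[0,0,0,0,1]])

```text
t: 18.0
tcp_pos: [0.4937, -0.2488, 0.2558]
tcp_rot: [-3.141, 0.0, -0.157]
force: [0.3, -0.0, -0.5]
opening: 1.003
finger_force: 0.0
```

Run:
```python
from h import *
a=save('w2','wrist'); s=read_state(); print(s['t'],s['tcp_pos'],np.degrees(s['tcp_rot']))
cv2.imwrite('pics/w2b.png',cv2.resize(a,(800,600)))
```

```text
18.05 [ 0.49378511 -0.24877191  0.25584038] [-1.79991270e+02  2.18478799e-03 -8.93847538e+00]
```

View pics/w2b.png

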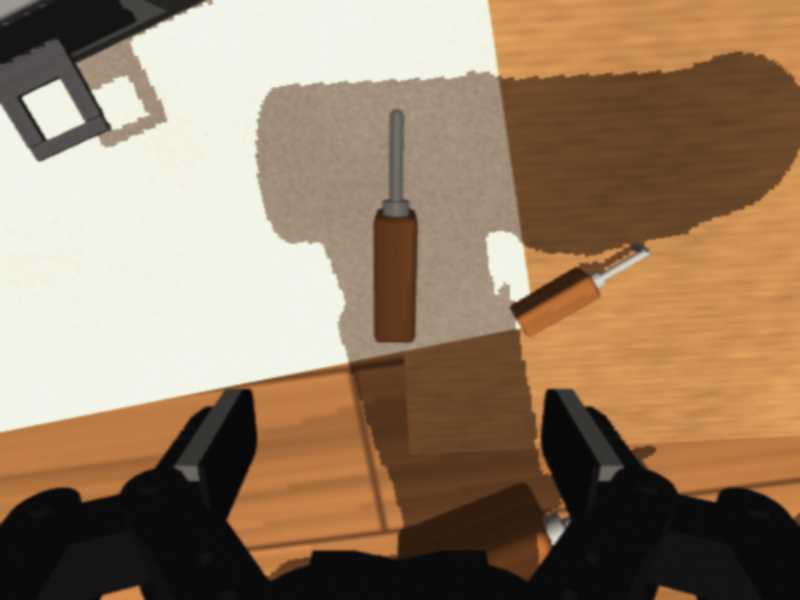

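The wrist view shows the hook handle's top from (396,219) to (394,341) and the rod end at (397,111). The tray hole is at (53,108).

Run:
```python
from h import *
f=lambda u,v,z:px('w2',u*.7,v*.7,z)
a=f(396,219,.04); b=f(394.5,341,.04); e=f(397,111,.032)
print(a,b,e,np.linalg.norm(a-b),np.linalg.norm(e-b))
d=(e-b)[:2]; d/=np.linalg.norm(d); print('yaw',np.degrees(np.arctan2(d[1],d[0])))
tip=e[:2]-.004*d; g=tip-.080*d; print('tip',tip,'g',g, 'from rear',g-b[:2]); print(rel([*g,.08]))
print('hole',f(53,108,.045))
```

```text
[ 0.52408145 -0.25181531  0.04      ] [ 0.44883915 -0.23886198  0.04      ] [ 0.58174126 -0.26154056  0.032     ] 0.0763491519438105 0.13506031664605767
yaw -9.683746061409794
tip [ 0.57779826 -0.26086772] g [ 0.49893816 -0.24741094] from rear [ 0.05009901 -0.00854895]
[  4.88571452  -2.11830665 175.84052266]
hole [ 0.61117603 -0.08291025  0.045     ]
```

Call:
play_rows(increments=[[5,-2,36,0.7,0.7],[0,0,36,0,0.6],[0,0,36,0,0.6],[0,0,36,0,0.6],[0,0,20,0,0.6],[0,0,11,0,0.6],[0,0,0,0,0.6],[0,0,0,0,0.4]], newtons=100)

```text
t: 18.72
tcp_pos: [0.4995, -0.2478, 0.0813]
tcp_rot: [3.141, 0.0, -0.17]
force: [0.3, -0.4, -0.5]
opening: 0.476
finger_force: 0.0
```

Call:
play_rows(increments=[[0,0,0,0,0],[0,0,0,0,0],[0,0,0,0,0],[0,0,0,0,0],[0,0,0,0,0]])

```text
t: 19.13
tcp_pos: [0.5001, -0.2479, 0.0828]
tcp_rot: [3.142, -0.003, -0.171]
force: [-0.1, 2.2, 7.3]
opening: 0.286
finger_force: 98.7
```

Call:
play_rows(increments=[[0,0,-10,0,0],[0,0,-30,0,0],[0,0,-30,0,0],[0,0,-10,0,0],[0,0,0,0,0],[0,0,0,0,0]])

```text
t: 19.63
tcp_pos: [0.499, -0.2477, 0.1619]
tcp_rot: [-3.141, -0.002, -0.172]
force: [-0.9, 0.5, -1.6]
opening: 0.289
finger_force: 98.3
```

Run:
```python
from h import *
a=save('w3','wrist'); s=read_state(); print(s['t'],s['tcp_pos'],np.degrees(s['tcp_rot']))
T=R.from_euler('xyz',s['tcp_rot']).as_matrix()
for q in ([.080,0,.054+.026-.003],[.084,0,.054+.026-.032]): print(proj('w3',s['tcp_pos']+T@q)/.7)
cv2.imwrite('pics/w3b.png',cv2.resize(a,(800,600)))
```

```text
19.6833 [ 0.498416   -0.24763638  0.16080889] [-1.79973968e+02 -2.51968384e-03 -9.87163974e+00]
[399.72492453 134.53714516]
[400.09979058 118.09179567]
```

View pics/w3b.png

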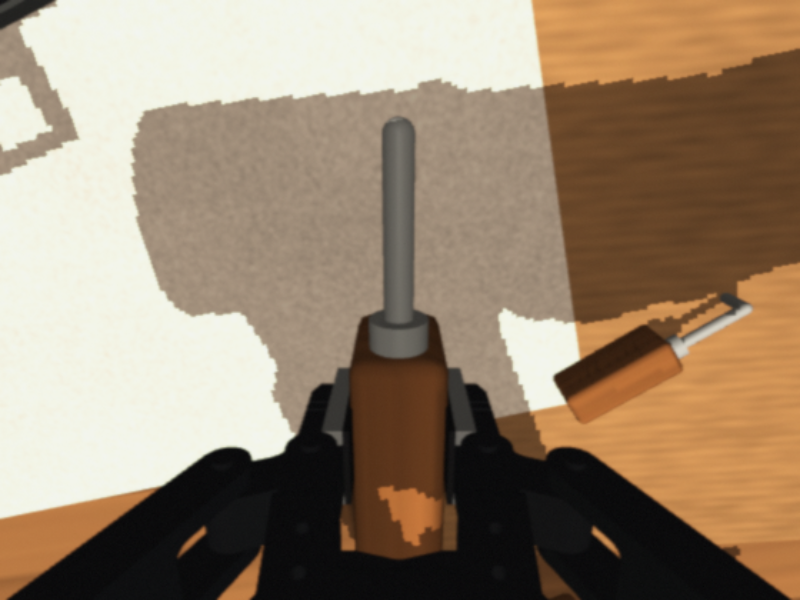

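The hook is held straight, with the rod end at (398,117) where (400,118) was predicted. So the tip is 80 mm ahead of the TCP and about 79 mm below it.

Call:
play_rows(increments=[[0,0,0,-5.8,0],[0,0,0,-5.8,0],[0,0,0,-5.8,0],[0,0,0,-5.6,0],[13,-27,0,0,0],[13,-27,0,0,0],[13,-27,0,0,0],[13,-27,0,0,0]])

```text
t: 20.35
tcp_pos: [0.5241, -0.1298, 0.1593]
tcp_rot: [-3.141, 0.003, 0.229]
force: [0.3, 0.0, -1.6]
opening: 0.287
finger_force: 98.5
```

Call:
play_rows(increments=[[13,-27,0,0,0],[0,0,0,0,0],[0,0,0,0,0]])

```text
t: 20.6
tcp_pos: [0.5311, -0.1002, 0.1595]
tcp_rot: [-3.141, 0.003, 0.232]
force: [-0.3, -0.5, -1.5]
opening: 0.294
finger_force: 98.7
```

Run:
```python
from h import *
a=save('w4','wrist'); s=read_state(); print(s['t'],s['tcp_pos'],np.degrees(s['tcp_rot']))
T=R.from_euler('xyz',s['tcp_rot']).as_matrix()
print('tip world',s['tcp_pos']+T@[.0805,0,.079],rel([.533,-.100,.161]))
cv2.imwrite('pics/w4b.png',cv2.resize(a,(800,600)))
```

```text
20.65 [ 0.5308503  -0.10106039  0.15963282] [-1.79977936e+02  1.48629591e-01  1.32312353e+01]
tip world [ 0.60900665 -0.08265277  0.08042427] [ 2.33178288 -0.54074177 -1.37302692]
```

View pics/w4b.png

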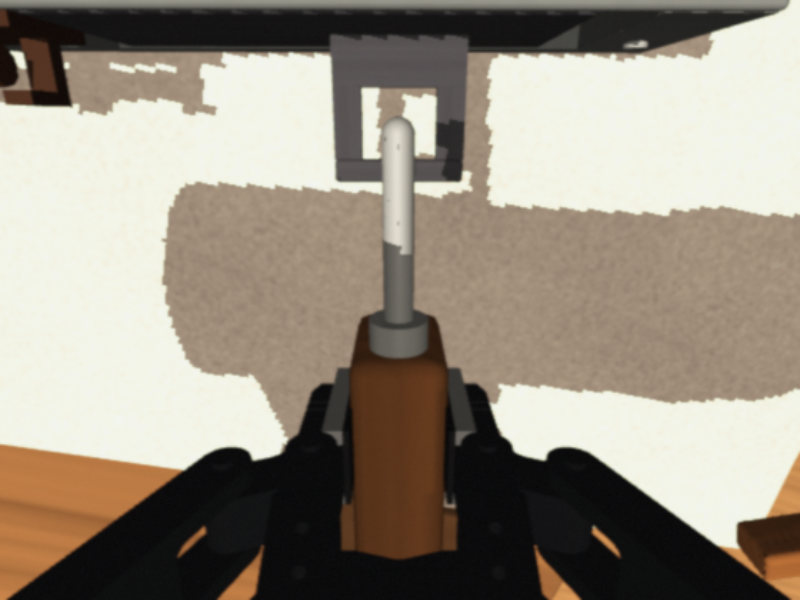

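Hole centre at (399,122), directly ahead of the rod at (398,117). I'll compute the last few mm.

Run:
```python
from h import *
h=px('w4',399*.7,122*.7,.045); s=read_state(); T=R.from_euler('xyz',s['tcp_rot']).as_matrix()
print(h, 1e3*T.T@(h-s['tcp_pos']), 'edges x',1e3*T.T@(px('w4',399*.7,87*.7,.045)-s['tcp_pos']),1e3*T.T@(px('w4',399*.7,158*.7,.045)-s['tcp_pos']))
```

```text
[ 0.61149275 -0.08106485  0.045     ] [ 83.37543618  -0.96311012 114.41730076] edges x [ 94.67665982  -0.97902513 114.38799059] [ 71.23953989  -0.94601968 114.44877569]
```

Call:
play_rows(increments=[[2.5,-1,0,0,0],[0,0,10,0,0],[0,0,10,0,0],[0,0,8,0,0],[0,0,8,0,0],[0,0,6,0,0],[0,0,4,0,0],[0,0,0,0,0]])

```text
t: 21.32
tcp_pos: [0.5332, -0.1002, 0.1137]
tcp_rot: [-3.141, 0.002, 0.229]
force: [0.2, 1.0, -1.4]
opening: 0.286
finger_force: 98.7
```

Call:
play_rows(increments=[[0,0,3,0,0],[0,0,1,0,0],[0,0,0,0,0]])

```text
t: 21.57
tcp_pos: [0.5338, -0.0999, 0.1109]
tcp_rot: [3.142, -0.0, 0.23]
force: [0.0, -0.6, -1.1]
opening: 0.283
finger_force: 98.7
```

Call:
play_rows(increments=[[-4,0,0,0,0],[-4,0,0,0,0],[-3,0,0,0,0],[-3,0,0,0,0],[-3,0,0,0,0],[-3,0,0,0,0]])

```text
t: 22.07
tcp_pos: [0.5148, -0.1044, 0.1114]
tcp_rot: [3.141, -0.002, 0.23]
force: [4.2, 0.8, -2.6]
opening: 0.291
finger_force: 98.5
```

Drag is about 4 N, so the tray is following. Pulling on.

Call:
play_rows(increments=[[-8,0,0,0,0],[-8,0,0,0,0],[-8,0,0,0,0],[-8,0,0,0,0],[-8,0,0,0,0],[-8,0,0,0,0],[-8,0,0,0,0],[-4,0,0,0,0]])

```text
t: 22.73
tcp_pos: [0.4544, -0.1185, 0.1109]
tcp_rot: [-3.141, 0.001, 0.229]
force: [4.8, 0.3, -0.8]
opening: 0.288
finger_force: 98.6
```

Call:
play_rows(increments=[[-4,0,0,0,0],[-4,0,0,0,0],[-4,0,0,0,0],[-3,0,0,0,0],[-2,0,0,0,0],[0,0,0,0,0]])

```text
t: 23.23
tcp_pos: [0.4387, -0.1222, 0.1108]
tcp_rot: [-3.141, 0.001, 0.229]
force: [3.6, 0.2, 0.1]
opening: 0.287
finger_force: 98.6
```

Call:
play_rows(increments=[[-2,0,0,0,0],[-2,0,0,0,0],[-2,0,0,0,0],[0,0,0,0,0]])

```text
t: 23.57
tcp_pos: [0.4329, -0.1235, 0.1108]
tcp_rot: [-3.142, 0.001, 0.229]
force: [2.8, -0.1, -1.0]
opening: 0.282
finger_force: 98.6
```

Call:
play_rows(increments=[[-1.5,0,0,0,0],[-1.5,0,0,0,0],[-1,0,0,0,0],[0,0,0,0,0]])

```text
t: 23.9
tcp_pos: [0.4292, -0.1244, 0.1109]
tcp_rot: [-3.142, 0.0, 0.229]
force: [4.4, 1.0, -1.5]
opening: 0.288
finger_force: 98.6
```

Call:
play_rows(increments=[[-1,0,0,0,0],[-1,0,0,0,0],[0,0,0,0,0]])

```text
t: 24.15
tcp_pos: [0.4276, -0.1248, 0.1109]
tcp_rot: [3.142, -0.0, 0.23]
force: [4.9, -0.1, -2.4]
opening: 0.288
finger_force: 98.6
```

Call:
play_rows(increments=[[-1,0,0,0,0],[-1,0,0,0,0],[0,0,0,0,0]])

```text
t: 24.4
tcp_pos: [0.4273, -0.1249, 0.1113]
tcp_rot: [3.141, -0.003, 0.23]
force: [6.5, 3.0, -0.7]
opening: 0.287
finger_force: 98.7
```

Call:
play_rows(increments=[[-1,0,0,0,0],[-1,0,0,0,0],[0,0,0,0,0]])

```text
t: 24.65
tcp_pos: [0.4269, -0.125, 0.1118]
tcp_rot: [3.141, -0.007, 0.231]
force: [11.5, 3.1, -4.5]
opening: 0.288
finger_force: 98.5
```

Stop reached: the TCP no longer follows and the force rises. I'll centre the tip in the hole and lift.

Call:
play_rows(increments=[[3,0,0,0,0],[3,0,0,0,0],[3,0,0,0,0],[0,0,0,0,0],[0,0,0,0,0]])

```text
t: 25.07
tcp_pos: [0.4316, -0.1238, 0.1105]
tcp_rot: [-3.141, 0.002, 0.229]
force: [-0.5, 0.7, -2.6]
opening: 0.286
finger_force: 98.8
```

Call:
play_rows(increments=[[0,0,-5,0,0],[0,0,-8,0,0],[0,0,-10,0,0],[0,0,-15,0,0],[0,0,-15,0,0],[0,0,-7,0,0],[0,0,0,0,0],[0,0,0,0,0]])

```text
t: 25.73
tcp_pos: [0.4324, -0.1236, 0.1712]
tcp_rot: [-3.141, -0.001, 0.229]
force: [-0.5, 0.2, -2.3]
opening: 0.286
finger_force: 98.8
```

Run:
```python
from h import *
a=save('w5','wrist'); s=read_state(); print(s['t'],s['tcp_pos'],np.degrees(s['tcp_rot']),s['force'])
cv2.imwrite('pics/w5b.png',cv2.resize(a,(800,600)))
d=np.array([.499,-.245,.0828])-s['tcp_pos']; T=R.from_euler('xyz',[np.pi,0,np.radians(-9.8)]).as_matrix(); print(1e3*T.T@d)
```

```text
25.7833 [ 0.4320783  -0.12367141  0.17063956] [-1.79985148e+02  5.27502199e-03  1.31349831e+01] [ 0.05583574  0.51079193 -0.85911315]
[ 86.59645324 108.1674398   87.83956178]
```

View pics/w5b.png

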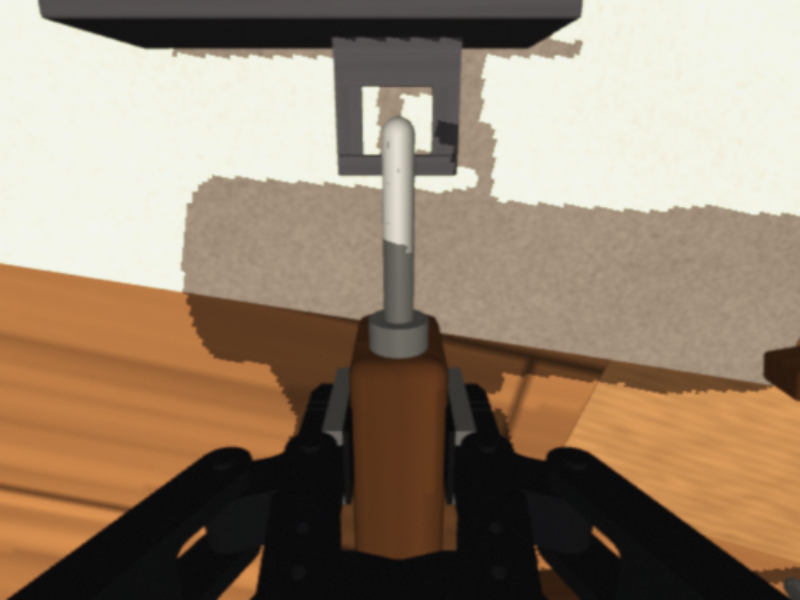

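The tray is out and the hook is clear of the tab, with the hole at (398,121). Next: turn, move right to the hook's old free spot and lower it.

Call:
play_rows(increments=[[0,0,0,5.8,0],[0,0,0,5.8,0],[0,0,0,5.8,0],[0,0,0,5.5,0],[0,36,0,0,0],[0,36,0,0,0],[0,36,0,0,0],[29,0,0,0,0]])

```text
t: 26.45
tcp_pos: [0.4371, -0.2382, 0.1693]
tcp_rot: [-3.141, 0.006, -0.175]
force: [0.2, 0.6, -1.6]
opening: 0.287
finger_force: 99.3
```

Call:
play_rows(increments=[[29,0,0,0,0],[29,0,0,0,0],[0,0,25,0,0],[0,0,25,0,0],[0,0,20,0,0],[0,0,8,0,0],[0,0,4,0,0],[0,0,0,0,0]])

```text
t: 27.12
tcp_pos: [0.4995, -0.2448, 0.0879]
tcp_rot: [3.141, 0.002, -0.17]
force: [-0.4, -0.0, -1.9]
opening: 0.286
finger_force: 99.2
```

Call:
play_rows(increments=[[0,0,2,0,0],[0,0,0,0,0]])

```text
t: 27.28
tcp_pos: [0.5005, -0.2449, 0.0877]
tcp_rot: [3.142, -0.002, -0.17]
force: [0.0, 0.2, -1.3]
opening: 0.284
finger_force: 99.2
```

Call:
play_rows(increments=[[0,0,2,0,0],[0,0,1,0,0],[0,0,0,0,0]])

```text
t: 27.53
tcp_pos: [0.5001, -0.2448, 0.0843]
tcp_rot: [-3.141, -0.001, -0.17]
force: [0.1, -0.2, -1.2]
opening: 0.289
finger_force: 99.2
```

Call:
play_rows(increments=[[0,0,1,0,0],[0,0,1,0,0],[0,0,0,0,0]])

```text
t: 27.78
tcp_pos: [0.5001, -0.2449, 0.0828]
tcp_rot: [3.141, -0.001, -0.17]
force: [-2.6, 2.0, 8.7]
opening: 0.289
finger_force: 100.6
```

Contact at the height it was picked up from. Releasing, then lifting away.

Call:
play_rows(increments=[[0,0,0,0,0.35],[0,0,0,0,0.45],[0,0,0,0,0.55],[0,0,0,0,0.6],[0,0,-10,0,0.6],[0,0,-30,0,0.6],[0,0,-40,0,0.7],[0,0,-40,0,0.8]])

```text
t: 28.45
tcp_pos: [0.4992, -0.2448, 0.2032]
tcp_rot: [3.141, 0.002, -0.17]
force: [1.5, -0.3, 0.1]
opening: 0.802
finger_force: 0.0
```

Call:
play_rows(increments=[[-10,0,-40,0,1],[-15,0,-40,0,1],[-15,0,-20,0,1],[0,0,0,0,1],[0,0,0,0,1],[0,0,0,0,1]])

```text
t: 28.95
tcp_pos: [0.4605, -0.238, 0.3011]
tcp_rot: [-3.141, -0.0, -0.17]
force: [0.1, 0.3, 0.0]
opening: 0.999
finger_force: 0.0
```

Run:
```python
from h import *
h0=px('w4',399*.7,122*.7,.045); h1=px('w5',398*.7,121*.7,.045); print('tray travel',np.linalg.norm(h1-h0))
a=save('top2','top'); s=read_state(); print(s['t'],s['tcp_pos'],s['force'])
cv2.imwrite('pics/top2b.png',cv2.resize(a[60:320,100:540],(800,473),interpolation=cv2.INTER_CUBIC))
```

```text
tray travel 0.1006397787511526
29.0 [ 0.46057209 -0.23803478  0.30038537] [-0.32797478 -0.36969896 -0.0218966 ]
```

View pics/top2b.png

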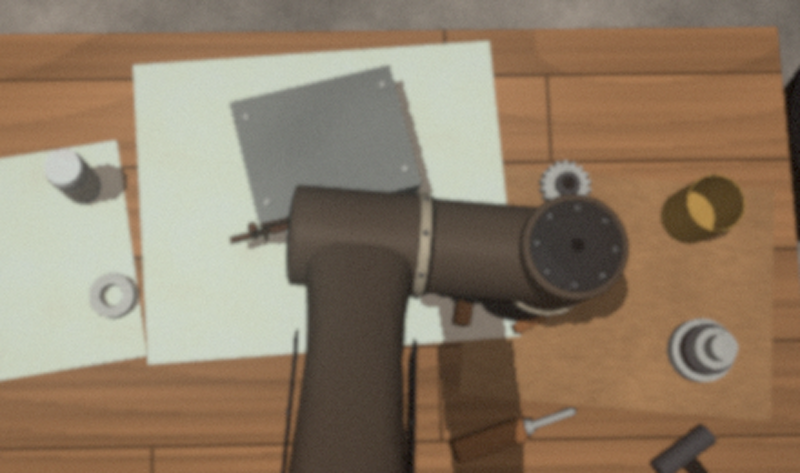

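The top view shows the bolt drawn out to the left at (240,237) and the hook's handle lying on the mat at (463,312). The can, bearing and gear are undisturbed. The measured tray travel is 0.1006 m, so the tray is at its stop.

```bash
python3 -c "from workcell import hand_in; print(hand_in())"
```

```text
the job is handed in; nothing more can be done
None
```

The job is handed in after about 29 s: the bolt ran free after four stall-and-home strokes and is drawn fully open, the tray is pulled to its stop with the hook (about 100 mm), the hook lies on the bench, and the gear, bearing and can were not touched.

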